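# Snap the rollers into a roller-bed section

## Task

Fit every roller from the plywood rack into the roller bed: lay each one gently across an empty pair of clips, one roller to each place, and press it squarely down with the seating tool until both its axle ends have snapped fully home. Push the rollers home only with the tool, never with the fingers. When all are in, stand the seating tool back in its wooden dish and leave the glue bottle, the screwdriver and the foam block where they are.

Things in the scene. Friction and masses are not known exactly. Their poses are not given: they have to be found in the camera images.
- bed: Fixed white plastic roller bed, 308 (x) x 100 (y) mm, ends 52 mm high; origin under its centre. Four places (seats) in a row 74 mm apart along x; axles lie along y. Side rails from 32 mm out along y; ramps on them (up to 44 mm high) lead a loose axle to the nearest clip mouth. Cheeks 46 mm out, 41 mm high, stop it endways. Between the rails it is open down to a 5 mm floor: room for fingers beside a roller.
- seat1 (a point): First place of the bed: centre of a roller fully home, 28 mm above the bench; axes as the bed's, level. Black sprung clip jaws, two pairs 37 mm either side along y, take the axle ends. An axle laid on the shut jaws rests in their mouth, the roller's centre 13 mm above this point; 10 to 13 N straight down on the roller parts the jaws, and it snaps down 13 mm to its seat and stays held.
- seat2 (a point): Second (middle) place of the bed, as seat1.
- seat3 (a point): Third place of the bed, as seat1.
- seat4 (a point): Fourth place of the bed, as seat1.
- roller1_center (a point): Centre of a loose roller, 90 g: aluminium body 30 mm in diameter, 54 mm long, on a black axle 16 mm in diameter, 84 mm long over all (15 mm stands out at each end). Its axis is this frame's y; x and z turn as it rolls, and it rolls freely. It starts lying in a pocket of the rack, centre 18 mm above the bench. Absent if not in this run.
- roller2_center (a point): Centre of a loose roller, 90 g: aluminium body 30 mm in diameter, 54 mm long, on a black axle 16 mm in diameter, 84 mm long over all (15 mm stands out at each end). Its axis is this frame's y; x and z turn as it rolls, and it rolls freely. It starts lying in a pocket of the rack, centre 18 mm above the bench. Absent if not in this run.
- roller3_center (a point): Centre of a loose roller, 90 g: aluminium body 30 mm in diameter, 54 mm long, on a black axle 16 mm in diameter, 84 mm long over all (15 mm stands out at each end). Its axis is this frame's y; x and z turn as it rolls, and it rolls freely. It starts lying in a pocket of the rack, centre 18 mm above the bench. Absent if not in this run.
- roller4_center (a point): Centre of a loose roller, 90 g: aluminium body 30 mm in diameter, 54 mm long, on a black axle 16 mm in diameter, 84 mm long over all (15 mm stands out at each end). Its axis is this frame's y; x and z turn as it rolls, and it rolls freely. It starts lying in a pocket of the rack, centre 18 mm above the bench. Absent if not in this run.
- tray: Fixed plywood roller rack, 336 x 110 mm along its x and y; origin at the centre of its underside. Four pockets 44 mm wide, floor 3 mm above the bench, the plate round them 8 mm, at x = -111, -37, 37 and 111 mm. Comb posts with roof tops, up to 36 mm high, 34 to 46 mm either side of the middle along y, keep the axles apart; end walls 26 mm high. Between the combs there is room for fingers beside a body.
- presser_grip (a point): Middle of the seating tool, 35 mm above its flat underside; z up when it stands. Wooden handle 24 mm (x) by 36 mm (y), 12 to 58 mm above the underside, on a black rubber foot 36 (x) x 50 (y) x 12 mm. 220 g. Grip the handle across x, fingertips just above the foot, which bears on them when pressing. In use the foot's y lies along the roller body.
- dish_middle (a point): Middle of the inner floor, 5 mm above the bench, of the fixed wooden dish for the seating tool: 120 x 100 mm outside along x and y, 4 mm walls, 10 mm high.
- glue: White glue bottle, 44 mm in diameter, 110 mm high; a bystander. Origin at the centre of its underside.
- screwdriver: Screwdriver lying on the bench; a bystander.
- foam: Pink foam block 100 x 160 x 90 mm; a bystander. Origin at the centre of its underside.
Not all that is in view belongs to the job. Leave any orange or turquoise look-alike of the part that bears roller2_center alone. What is shaped like the part that bears roller4_center but green is not meant.

How it is judged (in metres and radians):
At the end, for the whole second after the job is handed in: Every roller present is within 5 mm of a seat of the bed with its axis within 0.06 rad of the seat's (both ends home) and at rest; the seating tool stands upright (within 0.15 rad) on the floor of its dish, its middle within 45 mm of the dish's middle, at rest (((distance between roller1_center and seat1 below 0.005 m and angle between the y axis of roller1_center and the y axis of seat1, either way round below 0.06 rad) or (distance between roller1_center and seat2 below 0.005 m and angle between the y axis of roller1_center and the y axis of seat2, either way round below 0.06 rad) or (distance between roller1_center and seat3 below 0.005 m and angle between the y axis of roller1_center and the y axis of seat3, either way round below 0.06 rad) or (distance between roller1_center and seat4 below 0.005 m and angle between the y axis of roller1_center and the y axis of seat4, either way round below 0.06 rad)) and ((distance between roller2_center and seat1 below 0.005 m and angle between the y axis of roller2_center and the y axis of seat1, either way round below 0.06 rad) or (distance between roller2_center and seat2 below 0.005 m and angle between the y axis of roller2_center and the y axis of seat2, either way round below 0.06 rad) or (distance between roller2_center and seat3 below 0.005 m and angle between the y axis of roller2_center and the y axis of seat3, either way round below 0.06 rad) or (distance between roller2_center and seat4 below 0.005 m and angle between the y axis of roller2_center and the y axis of seat4, either way round below 0.06 rad)) and ((distance between roller3_center and seat1 below 0.005 m and angle between the y axis of roller3_center and the y axis of seat1, either way round below 0.06 rad) or (distance between roller3_center and seat2 below 0.005 m and angle between the y axis of roller3_center and the y axis of seat2, either way round below 0.06 rad) or (distance between roller3_center and seat3 below 0.005 m and angle between the y axis of roller3_center and the y axis of seat3, either way round below 0.06 rad) or (distance between roller3_center and seat4 below 0.005 m and angle between the y axis of roller3_center and the y axis of seat4, either way round below 0.06 rad)) and ((distance between roller4_center and seat1 below 0.005 m and angle between the y axis of roller4_center and the y axis of seat1, either way round below 0.06 rad) or (distance between roller4_center and seat2 below 0.005 m and angle between the y axis of roller4_center and the y axis of seat2, either way round below 0.06 rad) or (distance between roller4_center and seat3 below 0.005 m and angle between the y axis of roller4_center and the y axis of seat3, either way round below 0.06 rad) or (distance between roller4_center and seat4 below 0.005 m and angle between the y axis of roller4_center and the y axis of seat4, either way round below 0.06 rad)) and linear speed of each of roller1, roller2, roller3, roller4, presser below 0.02 m/s and angle between presser_grip's own z axis and vertical below 0.15 rad and horizontal distance between presser_grip and dish_middle below 0.045 m and z of presser_grip in the frame of dish_middle below 0.041 m); the robot touches nothing.
It fails at once if a roller is pushed into (or handled in) the clips with the fingers instead of the tool (((horizontal distance between roller1_center and seat1 below 0.006 m and z of roller1_center in the frame of seat1 below 0.008 m) or (horizontal distance between roller1_center and seat2 below 0.006 m and z of roller1_center in the frame of seat2 below 0.008 m) or (horizontal distance between roller1_center and seat3 below 0.006 m and z of roller1_center in the frame of seat3 below 0.008 m) or (horizontal distance between roller1_center and seat4 below 0.006 m and z of roller1_center in the frame of seat4 below 0.008 m)) and contact force between the fingers and roller1 above 5 N).
It fails at once if a roller is pushed into (or handled in) the clips with the fingers instead of the tool (((horizontal distance between roller2_center and seat1 below 0.006 m and z of roller2_center in the frame of seat1 below 0.008 m) or (horizontal distance between roller2_center and seat2 below 0.006 m and z of roller2_center in the frame of seat2 below 0.008 m) or (horizontal distance between roller2_center and seat3 below 0.006 m and z of roller2_center in the frame of seat3 below 0.008 m) or (horizontal distance between roller2_center and seat4 below 0.006 m and z of roller2_center in the frame of seat4 below 0.008 m)) and contact force between the fingers and roller2 above 5 N).
It fails at once if a roller is pushed into (or handled in) the clips with the fingers instead of the tool (((horizontal distance between roller3_center and seat1 below 0.006 m and z of roller3_center in the frame of seat1 below 0.008 m) or (horizontal distance between roller3_center and seat2 below 0.006 m and z of roller3_center in the frame of seat2 below 0.008 m) or (horizontal distance between roller3_center and seat3 below 0.006 m and z of roller3_center in the frame of seat3 below 0.008 m) or (horizontal distance between roller3_center and seat4 below 0.006 m and z of roller3_center in the frame of seat4 below 0.008 m)) and contact force between the fingers and roller3 above 5 N).
It fails at once if a roller is pushed into (or handled in) the clips with the fingers instead of the tool (((horizontal distance between roller4_center and seat1 below 0.006 m and z of roller4_center in the frame of seat1 below 0.008 m) or (horizontal distance between roller4_center and seat2 below 0.006 m and z of roller4_center in the frame of seat2 below 0.008 m) or (horizontal distance between roller4_center and seat3 below 0.006 m and z of roller4_center in the frame of seat3 below 0.008 m) or (horizontal distance between roller4_center and seat4 below 0.006 m and z of roller4_center in the frame of seat4 below 0.008 m)) and contact force between the fingers and roller4 above 5 N).
It fails at once if the glue bottle, screwdriver or foam block is moved more than 50 mm (distance of any of glue, screwdriver, foam from where it was at the start of the episode above 0.05 m).
Of roller1, roller2, roller3, roller4 only 3 to 4 are there at a start; the rules pass over those that are not, and their reading is None.
At some moment in a run one of roller1, roller2, roller3, roller4 may be knocked a few centimetres aside while the robot is not near it.
Once in a run the grip may slacken for a moment while it holds something.
It also fails if it takes over 210 s, if anything falls off the work surface, if the arm or the gripper's body presses on something with over 40 N, if the wrist force passes 120 N, or if a joint passes its speed limit or range.

## Robot

A 6-joint arm with a two-finger parallel gripper is mounted at the origin on the work surface. World frame = base frame: x ahead of the robot, y to its left, z up, the work surface at z = 0. Lengths are in m, angles in degrees, forces in N, time in s.
With the tool pointing down it reaches from about 0.25 to 0.85 m from the base axis. Payload 12.5 kg.
Tool frame: the origin (TCP) lies midway between the tips of the shut fingers; the grasp point (between the pads) lies 19 mm behind it (bot.grasp_offset is the distance from the TCP to the grasp point, in m); z points along the fingers, y is the line along which they close (so a half turn about z gives the same grasp; the last joint's range is limited). The gripper opens to 93 mm and grips with 3 to 60 N. Pads are 15 mm wide; open, the fingers measure 128 mm over their backs; the gripper's body (75 mm by 188 mm) begins 65 mm behind the grasp point.
Start: joints at [-71.941, 20.094, 94.641, -0, 65.266, -4.847], TCP at [0.214, -0.507, 0.219] pointing down, gripper open.
Joint ranges: [-157.81, 157.81], [-45, 120.19], [0.68, 151.7], [-89.99, 269.99], [4.06, 180], [-164.3, 164.3]. Speed limits (degrees/s): [127.2, 127.2, 159.86, 180, 180, 180].

## Interface

Orientations are given as a 3x3 rotation matrix whose columns are the frame's x, y, z axes.
In Python, from cell import bot, fingers, planner, optics gives the robot as it stands. Calls block until the motion is done:
- bot.move_ptp(position, orientation): joint-space move of the TCP to a pose.
- bot.movel(position, rot=None, rate=0.15): straight line of the TCP; rot=None keeps the orientation; rate is the mean speed in m/s.
- bot.set_joints(angles): joint-space move.
- fingers.set_gripper(opening, force=None): finger opening in m; force is the grip in N (None keeps the last); returns when the fingers have stopped.
- bot.sleep(seconds).
- planner.ik(position, orientation): joint angles nearest the present ones, or None.
- bot.observe(): the state.
- optics.read_camera(name): name is "scene" or "top" or "wrist"; returns the picture (480x640x3 uint8, red, green, blue); there is no depth.
- optics.get_calibration(name): a dict with "mtx" (3x3 intrinsics, pixels), "R" (3x3) and "t" (3): a world point X has camera coordinates R X + t. Camera axes: x right, y down, z forward; pixel columns grow to the right and rows downward; lengths in m; the calibration is good to about 2 mm. The wrist camera is an equidistant fisheye: a pixel r from the principal point sees the ray r / f radians off the axis. A picture is of the moment at which its call begins: read the wrist's pose just before it. get_calibration takes no time and is no camera call; for the wrist camera it gives the pose at the moment of the call.
A pose or a line that the arm cannot do raises bot.MotionError and nothing moves.
- bot.finish_job(): hands the job in; it is judged then, once.
The state is a dict: "time_s": time; "joints": joint angles; "joint_vel": joint speeds; "effort": joint torques, N m; "tcp_pos": TCP position; "ee_rot": TCP orientation; "force": force on the tool from outside, world axes, zero at the start; "wrist_torque": the same for the moment, N m; "width": finger opening in m; "finger_force": force on a finger pad.
Only numpy, scipy, OpenCV 4.12 (cv2) and the standard library are available. Lean on these libraries where they do the work, as an engineer would, in place of code of your own. Each camera call takes 0.05 s, during which the arm holds its last target. There are 200 camera calls.

## Working session

There is one attempt and no reset: what is moved stays moved. The work goes in short steps, each a Python script; the robot and the scene stay as the last script left them, time stands still between calls to the robot, and variables do not carry over. Pictures are saved under pics/ and viewed, at most 14 in all, crops included, and the job is handed in when it is done.

```bash
ls; mkdir -p pics; python3 - <<'E'
from cell import bot, fingers, planner, optics
import cv2
for n in("scene","top"):
    im=optics.read_camera(n); cv2.imwrite(f"pics/{n}0.png",im[...,::-1])
    c=optics.get_calibration(n); print(n,c)
print(bot.observe()["time_s"],bot.grasp_offset)
E
```

```text
pics
scene {'mtx': array([[567.22147854,   0.        , 311.03680838],
       [  0.        , 567.22147854, 240.74416665],
       [  0.        ,   0.        ,   1.        ]]), 'R': array([[ 0.70451301,  0.7095765 , -0.01275195],
       [ 0.59326642, -0.59870383, -0.53813444],
       [-0.3894822 ,  0.37155741, -0.84276255]]), 't': array([-0.34020134, -0.25734108,  1.76498174])}
top {'mtx': array([[469.99315179,   0.        , 317.61592357],
       [  0.        , 469.99315179, 240.4137935 ],
       [  0.        ,   0.        ,   1.        ]]), 'R': array([[ 0.02741371, -0.9995727 ,  0.01014474],
       [-0.97990466, -0.02887737, -0.19736503],
       [ 0.19757365, -0.00453037, -0.98027758]]), 't': array([-0.00573374,  0.51168619,  0.98643854])}
0.1 0.0188
```

View pics/scene0.png

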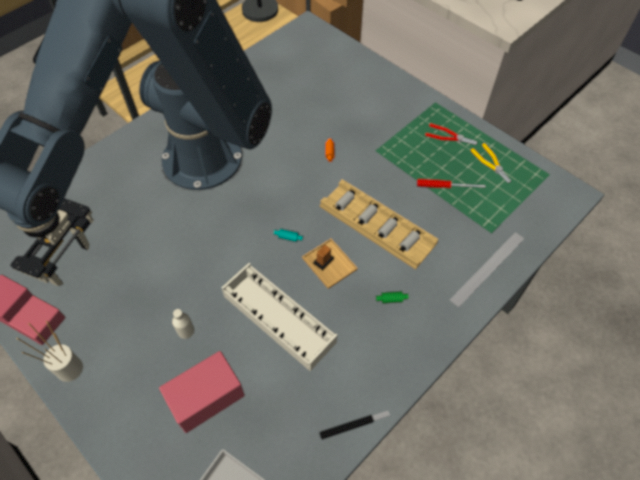

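View pics/top0.png

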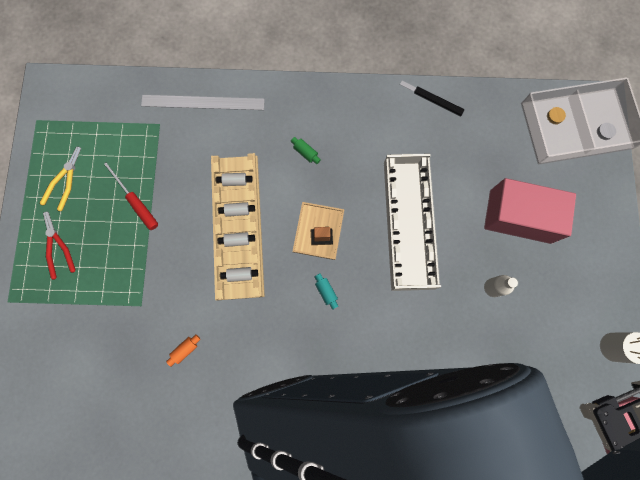

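The scene shows four silver rollers in the rack (top ≈ (233,179), (236,210), (236,240), (239,274)). The tool is in its dish at ≈(321,234) and the empty bed at ≈(412,222). The orange (183,350), turquoise (327,291) and green (306,150) rollers are the look-alikes to leave alone. I'll confirm this in an enlarged crop.

```bash
python3 - <<'E'
import cv2
im=cv2.imread("pics/top0.png")
cv2.imwrite("pics/crop1.png",cv2.resize(im[145:305,205:445],None,fx=3.3,fy=3.3,interpolation=cv2.INTER_CUBIC))
E
```

```text
(no output)
```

View pics/crop1.png

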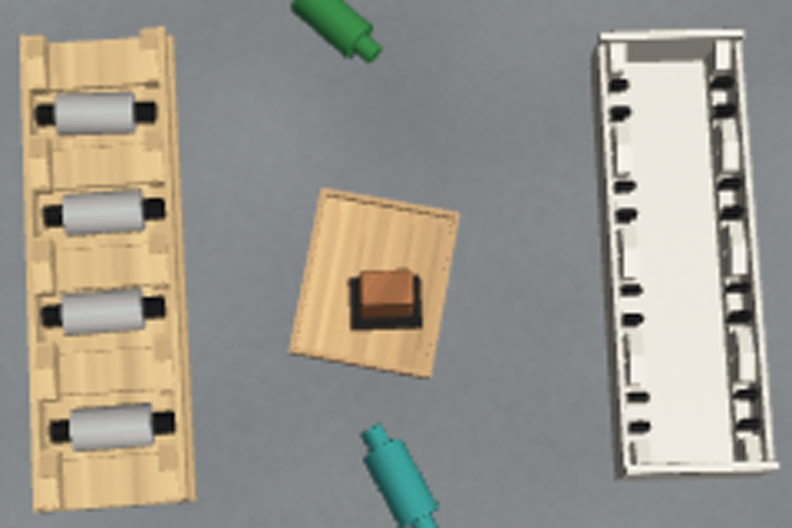

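Crop: four silver rollers with black axles are in the rack, at crop (95,112), (103,213), (103,313) and (112,427). The tool foot is at (386,302), and the bed's jaw pairs run from (619,98)/(722,95) to (638,411)/(746,411). The coloured look-alikes lie outside the rack.

```bash
cat > h.py <<'E'
import numpy as np, cv2
from cell import bot, fingers, planner, optics
def ray(name,px,z,cal=None):
    c=cal or optics.get_calibration(name); K=c["mtx"]; R=np.array(c["R"]); t=np.array(c["t"])
    d=np.array([(px[0]-K[0,2])/K[0,0],(px[1]-K[1,2])/K[1,1],1.])
    if name=="wrist":
        th=np.hypot(d[0],d[1]); d=np.array([*(d[:2]/th*np.sin(th)),np.cos(th)])
    o=-R.T@t; w=R.T@d
    return o+w*(z-o[2])/w[2]
def proj(name,X,cal):
    K=cal["mtx"]; p=np.array(cal["R"])@X+np.array(cal["t"])
    if name=="wrist":
        th=np.arctan2(np.hypot(p[0],p[1]),p[2]); q=p[:2]/np.hypot(p[0],p[1])*th
    else: q=p[:2]/p[2]
    return q*[K[0,0],K[1,1]]+K[:2,2]
def down(yaw):  # tool pointing down, tool y axis at world angle yaw (deg)
    a=np.radians(yaw); y=np.array([np.cos(a),np.sin(a),0]); z=np.array([0,0,-1.]); x=np.cross(y,z)
    return np.array([x,y,z]).T
E
python3 - <<'E'
from h import *
np.set_printoptions(precision=4,suppress=True)
C=lambda p:((p[0]+.5)/3.3-.5+205,(p[1]+.5)/3.3-.5+145)
P=lambda p,z:ray("top",C(p),z)
print("bed corners");B=[P(p,.052) for p in[(600,32),(744,32),(778,466),(616,476)]];print(np.array(B),np.mean(B,0))
print("jaws40")
for l,r in [((619,98),(722,95)),((625,200),(732,199)),((631,304),(738,303)),((638,411),(746,411))]:
    a,b=P(l,.04),P(r,.04);print((a+b)/2,np.linalg.norm(a-b),np.degrees(np.arctan2(*(a-b)[:2]*[-1,1])))
print("rollers")
for p in[(95,112),(103,213),(103,313),(112,427)]:print(P(p,.022))
for l,r in[((34,113),(157,112)),((43,215),(165,209)),((42,316),(165,307)),((50,431),(174,422))]:
    a,b=P(l,.018),P(r,.018);print((a+b)/2,np.linalg.norm(a-b),np.degrees(np.arctan2(*(a-b)[:2]*[-1,1])))
print("foot",[P(p,.017) for p in[(351,275),(423,276),(422,329),(351,328)]])
print("top",[P(p,.063) for p in[(361,271),(412,269),(412,303),(361,303)]])
print("dish",[P(p,.010) for p in[(322,188),(460,212),(431,378),(289,353)]])
print("rack",[P(p,.026) for p in[(20,36),(170,27),(195,500),(35,512)]])
c=optics.get_calibration("wrist");print(c)
E
```

```text
bed corners
[[ 0.7174 -0.1435  0.052 ]
 [ 0.7205 -0.2438  0.052 ]
 [ 0.4188 -0.2602  0.052 ]
 [ 0.4092 -0.1535  0.052 ]] [ 0.5665 -0.2003  0.052 ]
jaws40
[ 0.6761 -0.1945  0.04  ] 0.07211061265429455 3.52188300922469
[ 0.6018 -0.1993  0.04  ] 0.07380317945834078 2.287313064203748
[ 0.5288 -0.2025  0.04  ] 0.0728063563627929 2.2385862127308895
[ 0.4553 -0.2066  0.04  ] 0.07244450071055301 1.651405284759023
rollers
[0.6585 0.2086 0.022 ]
[0.5851 0.1984 0.022 ]
[0.5141 0.194  0.022 ]
[0.4357 0.1831 0.022 ]
[0.6594 0.2089 0.018 ] 0.08690694769654533 2.2585866411730646
[0.5869 0.1984 0.018 ] 0.0850800280791635 4.650087948515102
[0.516  0.1944 0.018 ] 0.08473116778550302 5.978521381449701
[0.4365 0.1837 0.018 ] 0.08417249058325822 5.8367834206913205
foot [array([0.5471, 0.0246, 0.017 ]), array([ 0.5479, -0.0255,  0.017 ]), array([ 0.5104, -0.0256,  0.017 ]), array([0.5096, 0.0235, 0.017 ])]
top [array([0.5395, 0.0175, 0.063 ]), array([ 0.5419, -0.0163,  0.063 ]), array([ 0.5188, -0.0169,  0.063 ]), array([0.5178, 0.0169, 0.063 ])]
dish [array([0.6112, 0.0471, 0.01  ]), array([ 0.5966, -0.0509,  0.01  ]), array([ 0.4774, -0.0328,  0.01  ]), array([0.4921, 0.0659, 0.01  ])]
rack [array([0.7119, 0.2645, 0.026 ]), array([0.722 , 0.1586, 0.026 ]), array([0.3877, 0.1241, 0.026 ]), array([0.3768, 0.2302, 0.026 ])]
{'mtx': array([[371.6483,   0.    , 314.2091],
       [  0.    , 371.6483, 242.8572],
       [  0.    ,   0.    ,   1.    ]]), 'R': array([[ 0.3889, -0.9213, -0.0007],
       [-0.8901, -0.3759,  0.2577],
       [-0.2376, -0.0996, -0.9662]]), 't': array([-0.5495, -0.0307,  0.3888])}
```

```bash
python3 - <<'E'
from h import *
import pickle
fingers.set_gripper(.05,20)
bot.move_ptp([0.55,-.2,.24],down(2.9))
c={"bed":optics.get_calibration("wrist")}
cv2.imwrite("pics/wb.png",optics.read_camera("wrist")[...,::-1])
bot.move_ptp([0.53,.195,.2],down(5.9))
c["rack"]=optics.get_calibration("wrist")
cv2.imwrite("pics/wr.png",optics.read_camera("wrist")[...,::-1])
pickle.dump(c,open("cal.pkl","wb"));o=bot.observe();print(o["time_s"],o["force"],o["joints"],o["width"])
E
```

```text
4.2 [0.43813432 0.13334074 0.30742092] [ 1.53747078e+01  2.27432280e+01  9.35506176e+01 -9.21101870e-03
  6.36902349e+01  9.55249046e+00] 0.05011963951688679
```

View pics/wb.png

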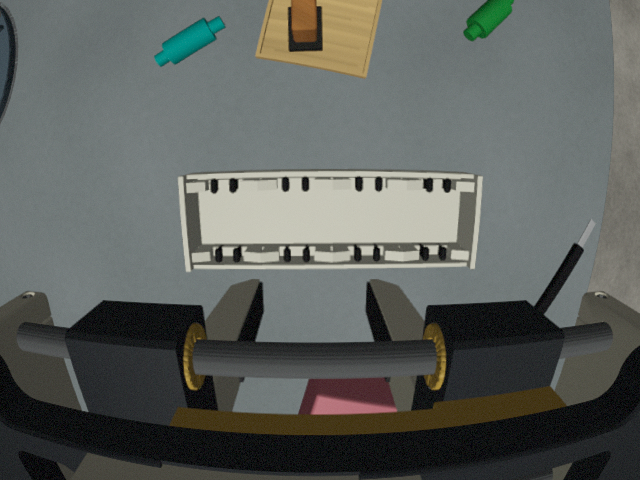

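View pics/wr.png

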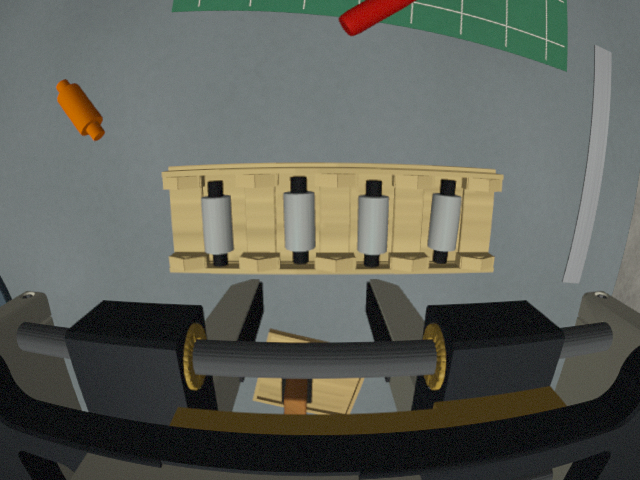

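Bed view: the jaw pairs' midpoints are at (224,185), (295,184), (368.5,184), (438,185) in the far row and (228,254), (296.5,254), (367,252.5), (433.5,252) in the near row. Rack view: the roller bodies are at about (217.5,223), (299.5,221), (373,224) and (444,222).

```bash
python3 - <<'E'
from h import *
import pickle
np.set_printoptions(precision=4,suppress=True)
c=pickle.load(open("cal.pkl","rb"))
f=lambda a,b:np.degrees(np.arctan2(-(a-b)[0],(a-b)[1]))
for u,l in[((224,185),(228,254)),((295,184),(296.5,254)),((368.5,184),(367,252.5)),((438,185),(433.5,252))]:
    a,b=[ray("wrist",p,.04,c["bed"]) for p in(u,l)];print("seat",(a+b)/2,np.linalg.norm(a-b),f(a,b))
for u,l in[((215,182),(220,265)),((299,178),(300,263)),((374,181),(372,265)),((447.5,181),(440,264))]:
    a,b=[ray("wrist",p,.018,c["rack"]) for p in(u,l)];print("roll",(a+b)/2,np.linalg.norm(a-b),f(a,b))
E
```

```text
seat [ 0.4586 -0.2077  0.04  ] 0.07208352580571546 3.1539641891250256
seat [ 0.5302 -0.2042  0.04  ] 0.07176179096900996 3.3735101234113527
seat [ 0.6026 -0.1997  0.04  ] 0.07057446642768785 3.326451301373494
seat [ 0.6748 -0.1956  0.04  ] 0.07110836483420553 2.9118457290185655
roll [0.4355 0.1814 0.018 ] 0.08328019749173267 5.926020102150056
roll [0.5155 0.1921 0.018 ] 0.08311827011620701 5.98191544274479
roll [0.5863 0.197  0.018 ] 0.08301238431447916 6.508297002406287
roll [0.6582 0.2056 0.018 ] 0.08477634172778314 4.9539038310076515
```

```bash
cat >> h.py <<'E'
BC=np.array([.566,-.2012]); BY=3.15
def seat(k): a=np.radians(BY); return BC+(k-1.5)*.074*np.array([np.cos(a),np.sin(a)])
def pick(xy,yaw,z=.011,op=.05,g=20):
    R=down(yaw); bot.move_ptp([*xy,.10],R); fingers.set_gripper(op,g); bot.movel([*xy,z],rate=.12)
    fingers.set_gripper(0,g); bot.movel([*xy,.12],rate=.2); o=bot.observe(); print("picked w",round(o["width"],4),"t",round(o["time_s"],1))
    return o["width"]
def place(k,dz=.007):
    s=seat(k); bot.move_ptp([*s,.12],down(BY)); w=bot.observe()["width"]; print("over seat w",round(w,4))
    if w<.025: print("LOST"); return False
    zt=.041-dz; bot.movel([*s,zt+.005],rate=.12); f0=bot.observe()["force"][2]
    for i in range(8):
        z=zt+.004-.001*i; bot.movel([*s,z],rate=.03); f=bot.observe()["force"][2]-f0
        if abs(f)>1.2: break
    print("placed z",round(z,4),"f",round(f,2)); fingers.set_gripper(.038); bot.movel([*s,.13],rate=.2); return True
E
python3 - <<'E'
from h import *
if pick([.5155,.1925],5.9)>.025: place(1)
bot.move_ptp([0.55,-.2,.24],down(BY))
cv2.imwrite("pics/p1.png",optics.read_camera("wrist")[...,::-1])
bot.move_ptp([0.53,.195,.2],down(5.9))
cv2.imwrite("pics/r1.png",optics.read_camera("wrist")[...,::-1]);print(bot.observe()["time_s"])
a,b=[cv2.imread(f"pics/{n}.png")[150:300,100:560] for n in("p1","r1")]
cv2.imwrite("pics/pr1.png",cv2.resize(np.vstack([a,b]),None,fx=1.7,fy=1.7))
E
```

```text
picked w 0.0292 t 7.0
over seat w 0.0293
placed z 0.038 f 1.26
12.625
```

View pics/pr1.png

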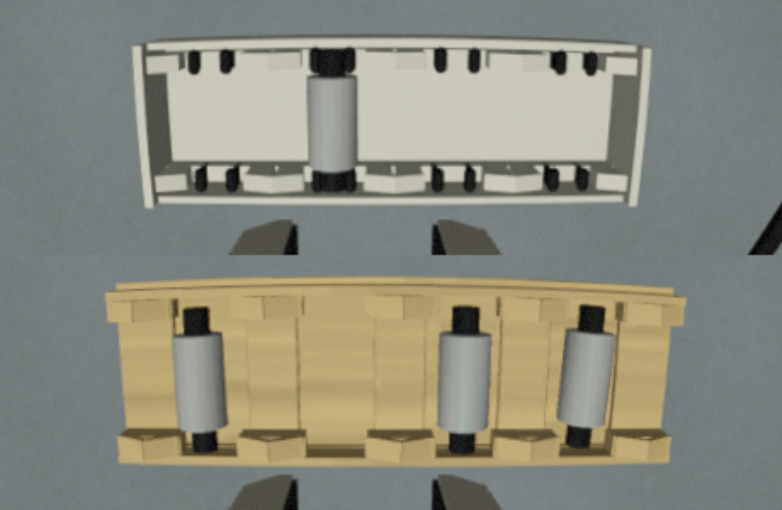

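Top half: the roller lies squarely in the seat 2 mouth. Bottom half: the other three rollers are unmoved. I'll continue with those, checking each patch against this reference first.

```bash
python3 - <<'E'
from h import *
ref=cv2.imread("pics/r1.png").astype(float)
for n,(k,xy,px) in enumerate([(0,(.4357,.1825),217),(2,(.5863,.1975),373),(3,(.6585,.2065),444)]):
    bot.move_ptp([0.53,.195,.2],down(5.9)); im=optics.read_camera("wrist")[...,::-1]
    d=np.abs(im-ref)[175:270,px-25:px+25].mean(); print("diff",round(d,1))
    if d>12: cv2.imwrite("pics/bad.png",im);print("CHANGED");break
    if pick(xy,5.9)<.025 or not place(k): break
bot.move_ptp([0.55,-.2,.24],down(BY)); cal=optics.get_calibration("wrist")
cv2.imwrite("pics/p2.png",optics.read_camera("wrist")[...,::-1]);print(bot.observe()["time_s"])
E
```

```text
diff 3.9
picked w 0.0294 t 16.1
over seat w 0.0293
placed z 0.035 f 3.24
diff 4.9
picked w 0.0298 t 25.0
over seat w 0.0297
placed z 0.035 f 2.88
diff 4.1
picked w 0.0298 t 34.1
over seat w 0.0299
placed z 0.038 f 2.45
38.4833
```

View pics/p2.png

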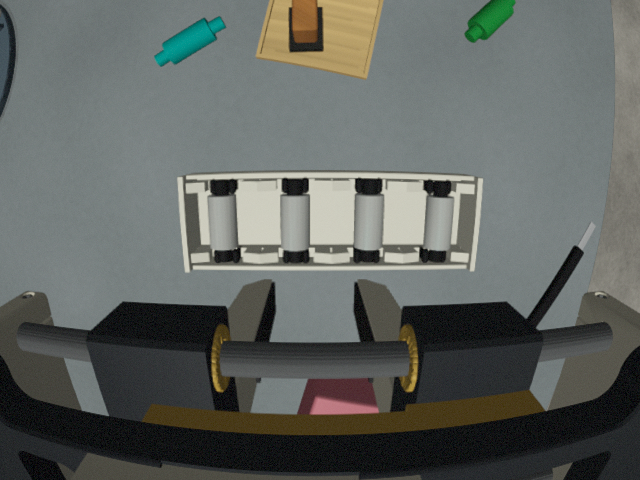

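All four rollers lie in the four mouths, at (223,222), (295,221), (369,221) and (438,222). Next I'll take the tool from (0.529, 0.000) and press each roller.

```bash
cat >> h.py <<'E'
def press(k,zu=.0):   # zu: TCP height above foot underside
    s=seat(k); bot.move_ptp([*s,.056+zu+.04],down(BY)); o=bot.observe()
    if o["width"]<.015: print("LOST TOOL"); return False
    f0=o["force"][2]; bot.movel([*s,.056+zu+.004],rate=.12); pk=0; tr=[]
    for i in range(24):
        z=.056+zu+.003-.001*i; bot.movel([*s,z],rate=.03); f=bot.observe()["force"][2]-f0; pk=max(pk,f); tr.append(round(float(f),1))
        if (i>=14 and f>14) or f>35: break
    print("seat",k,"z under",round(z-zu,4),tr,"w",round(bot.observe()["width"],4)); bot.movel([*s,.056+zu+.04],rate=.2); return True
E
python3 - <<'E'
from h import *
p=[.529,0.]
w=pick(p,1.,z=.0195,op=.045,g=45)
if w>.015: press(0,.0145)
o=bot.observe();print(o["time_s"],o["width"],o["force"])
cv2.imwrite("pics/t1.png",optics.read_camera("wrist")[...,::-1])
E
```

```text
picked w 0.0237 t 41.8
seat 0 z under 0.043 [-1.1, -1.2, 0.4, 6.4, 9.2, 9.9, 10.1, 8.1, 6.8, 5.1, 1.2, 0.0, 0.3, 0.0, -0.4, 3.5, 15.2] w 0.0238
47.7917 0.024289839995144905 [-0.92875155 -0.34691738 -3.3452281 ]
```

View pics/t1.png

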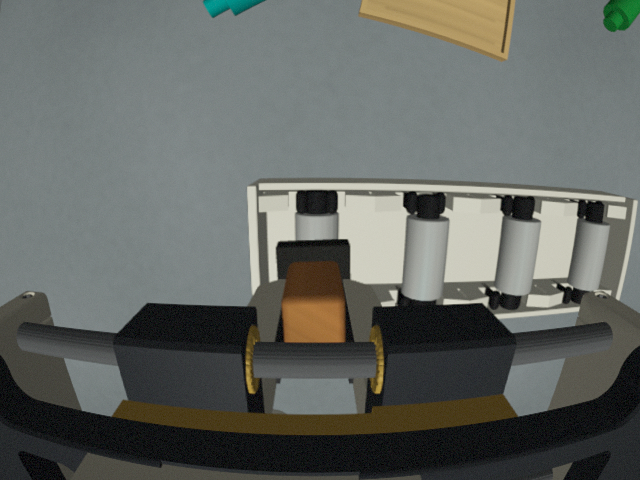

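The view shows seat 1's roller home under the tool: about 10 N, a snap, then a stop at the right height. The tool is held squarely and rollers 2–4 still lie in their mouths. I'll press the rest.

```bash
python3 - <<'E'
from h import *
for k in(1,2,3):
    if not press(k,.0145): break
o=bot.observe();print(o["time_s"],o["width"],o["force"])
cv2.imwrite("pics/t2.png",optics.read_camera("wrist")[...,::-1])
cv2.imwrite("pics/top2.png",cv2.resize(optics.read_camera("top")[140:300,280:450,::-1],None,fx=3.5,fy=3.5))
E
```

```text
seat 1 z under 0.042 [-0.8, -0.7, 0.8, 6.9, 11.2, 12.3, 12.2, 9.0, 8.3, 7.0, 1.9, 0.3, -0.0, -0.9, -0.4, 4.1, 13.5, 22.5] w 0.0241
seat 2 z under 0.042 [1.4, 1.4, 2.7, 8.5, 12.6, 14.4, 14.5, 12.5, 10.8, 8.9, 3.7, 1.1, 1.4, 1.2, 2.2, 4.6, 12.4, 19.4] w 0.0239
seat 3 z under 0.042 [-0.5, -2.0, 0.7, 7.4, 10.7, 12.9, 13.0, 12.2, 10.4, 7.1, 4.3, 0.0, -0.7, 0.0, -0.7, 2.6, 9.5, 15.5] w 0.0241
65.1417 0.02451472365126152 [-0.39361778  0.39782902 -3.59813541]
```

View pics/t2.png

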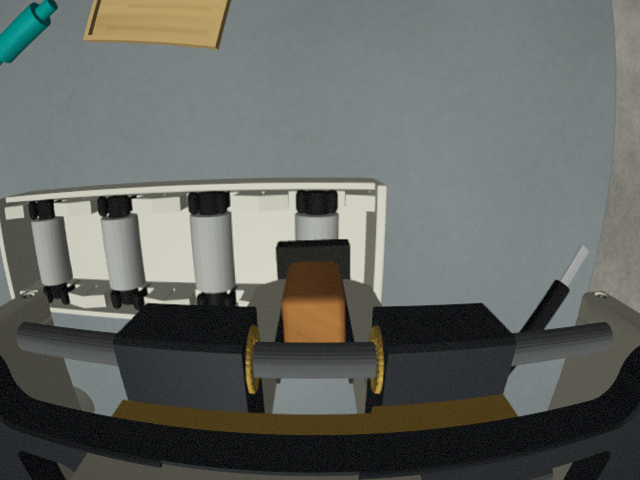

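All four show the snap trace and stop at home height. Now the tool goes back to its dish.

```bash
python3 - <<'E'
from h import *
p=[.542,.005]; s=seat(3)
bot.movel([*s,.13],rate=.25); bot.move_ptp([*p,.12],down(0)); o=bot.observe(); print("w",o["width"]); f0=o["force"][2]
bot.movel([*p,.0245],rate=.12)
for i in range(8):
    z=.0235-.001*i; bot.movel([*p,z],rate=.03); f=bot.observe()["force"][2]-f0
    if f>2: break
print(z,f); fingers.set_gripper(.045); bot.sleep(.3); bot.movel([*p,.15],rate=.2)
bot.move_ptp([0.55,-.17,.24],down(BY)); bot.sleep(.3)
a=optics.read_camera("wrist")[0:290,100:560,::-1]; b=optics.read_camera("top")[140:300,205:445,::-1]
cv2.imwrite("pics/f.png",np.vstack([cv2.resize(a,(460,290)),cv2.resize(b,(460,307))]));print(bot.observe()["time_s"])
E
```

```text
w 0.024093818046033263
0.0195 7.598977339084479
71.5333
```

View pics/f.png

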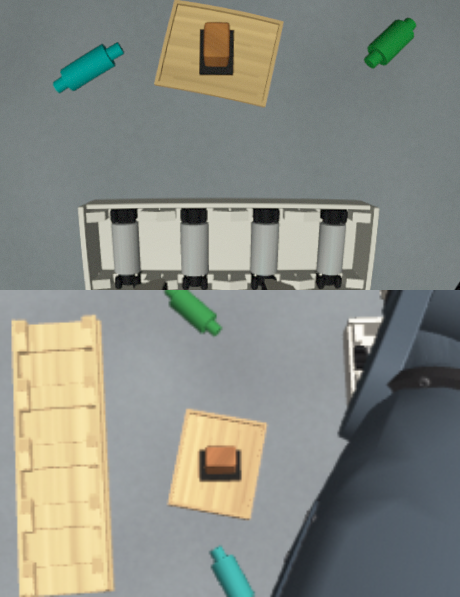

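The rack is empty, the tool stands upright mid-dish, and the four rollers are in the bed. One last look at the near axle ends before handing in.

```bash
python3 - <<'E'
from h import *
bot.move_ptp([0.55,-.2,.24],down(BY)); bot.sleep(.2)
cv2.imwrite("pics/g.png",cv2.resize(optics.read_camera("wrist")[160:285,160:500,::-1],None,fx=2.3,fy=2.3,interpolation=cv2.INTER_CUBIC))
E
```

```text
(no output)
```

View pics/g.png

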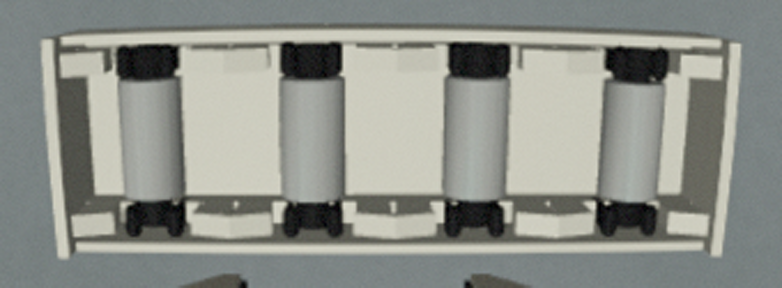

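All four rollers sit level, with both axle ends inside their jaws, so I'm handing in.

```bash
python3 -c "
from cell import bot
print(bot.finish_job())"
```

```text
the job is handed in; nothing more can be done
None
```

I handed the job in at about 72 s: all four rollers are pressed home with the tool, the tool is back upright in its dish, and I did not touch the glue bottle, screwdriver or foam block; no verdict came back.

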